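# Index the camera table, clamp to first click

## Task

Step the camera head to its next calibration view: slacken the table clamp by swinging its red torque lever anticlockwise, seen from above, as far as it goes, wind the handwheel three full turns clockwise as you face the wheel, so that its handle ends straight up again, then swing the lever clockwise to clamp the table, stopping at its first click. Last, press the green capture button fully down and let it up. Never wind against the tight clamp, never click twice, and leave the servo, mouse and white leg part where they are.

Things in the scene. Friction and masses are not known exactly. Their poses are not given: they have to be found in the camera images.
- indexer: Rotary table fixed on two 40 mm high aluminium profiles: grey base, steel table 131 mm across, camera head on it up to 205 mm high, 65 wide. Origin on the bench under the table's axis, x roughly towards the robot, y to the robot's right, z up; positions below are in this frame, mm. Handwheel on the -y side, clamp at +y. Profiles reach x +-130, y +-75; base x +-95, y +-75; clamp boss y 104.
- handwheel (a joint): Black handwheel, 92 mm across, on a level shaft along y through x -45, z 78; outer face at y -123. 0: crank handle up (starts within 0.12 of it); grows clockwise seen facing the wheel (looking along +y): handle goes from up to +x to down. 6.283 a turn; three turns: 18.85. The table turns 1/36 as much. Takes about 2 N at the handle; stays where left.
- crank_grip (a point): Middle of the free-spinning black crank handle, 17 mm thick (13 at its ends), 47 mm long, parallel to the wheel's shaft and 33 mm from it, at y -150.5, 27 mm off the wheel's face. Straight from above, the gripper's body would meet the wheel when the handle is low: lean it away from the wheel about 35 degrees from vertical and grip across the handle.
- clamp_screw (a joint): Angle of the clamp screw under the red lever; vertical axis at indexer x 0, y 86. 0: table clamped tight (starts at 0 to 0.02); grows as the lever is swung anticlockwise seen from above and the clamp slackens, to a stop at 1.15. Friction 0.2 N m (3 N at the grip); stays where left.
- clamp_lever (a joint): Clockwise slip of the red lever round the clamp screw, 0 at the start. Anticlockwise it carries the screw along; clockwise too until the screw is tight (0), then the clutch resists up to 0.5 N m (8 N at the grip), gives way at 0.17 rad and snaps on by itself to 0.349: one click, the force drops. Every further 0.349 is another click.
- lever_grip (a point): Middle of the lever's red round grip, 15 mm thick, level, 129 mm above the bench, 62 mm from the screw's axis; it runs 36 to 89 mm from the axis, on a hub 32 mm across. Direction from the axis in the indexer's frame, anticlockwise from its x: 1.05 + clamp_screw - clamp_lever. Free space below and beside it beyond 45 mm from the axis. Push it sideways or straddle it from above.
- capture_box: Grey box fixed on the bench, 90 x 64 mm, 37 mm high, with the green push button in the middle of its top. Origin under its centre on the bench surface, z up.
- capture (a joint): Travel of the green button, 0 up to 0.006 m fully down, spring-loaded (5 N fully down).
- capture_top (a point): Centre of the button's top face, 32 mm across, 59 mm above the bench when up.
- servo: Small black servo motor standing loose on the bench, 54 x 20 mm, 44 mm high, white disc horn on top; origin under its centre. Bystander.
- mouse: Black computer mouse, 100 x 56 mm, 36 mm high; origin under its centre. Bystander.
- leg_part: Loose white plastic robot-leg piece, about 135 x 45 mm, up to 26 mm high; origin on the bench near its middle. Bystander.
Things that resemble listed ones, but are neither listed nor needed, are in the scene too. There is more than one size of the capture_box; the job needs the smallest.

How it is judged:
On the way, in this order (a step that is already met when the one before it is completed fails the run):
1. the clamp is slackened to near its stop (value of joint clamp_screw above 0.8 rad), for 0.1 s.
2. the handwheel has been wound three full turns clockwise, the clamp still slack (value of joint handwheel between 18.45 and 19.25 rad and value of joint clamp_screw above 0.4 rad), for 0.3 s.
3. the clamp is tight and the lever has clicked once (value of joint clamp_screw below 0.07 rad and value of joint clamp_lever between 0.25 and 0.45 rad), for 0.2 s.
4. the capture button is pressed down (value of joint capture above 0.0045 m), for 0.05 s.
At the end, for the whole second after the job is handed in: Handwheel at rest 18.85 rad clockwise of handle-up, within 0.4; clamp screw tight (under 0.07 rad); lever clicked exactly once (slip 0.25 to 0.45 rad); capture button up again; servo upright, and servo, mouse and leg part within 20 mm of their starts (all of step 3 and value of joint handwheel between 18.45 and 19.25 rad and velocity of joint handwheel between -0.05 and 0.05 rad/s and value of joint capture below 0.0015 m and distance of each of servo, mouse, leg_part from where it was at the start of the episode below 0.02 m and angle between servo's own z axis and vertical below 0.2 rad); the robot touches nothing.
It fails at once if the torque lever clicks a second time (value of joint clamp_lever above 0.56 rad).
It fails at once if the handwheel is wound while the clamp is tight (value of joint clamp_screw below 0.2 rad and value of joint handwheel between 0.6 and 18 rad).
It fails at once if the servo is disturbed (distance of servo from where it was at the start of the episode above 0.02 m or angle between servo's own z axis and vertical above 0.5 rad).
It fails at once if the mouse or the leg part is disturbed (distance of any of mouse, leg_part from where it was at the start of the episode above 0.02 m).
It also fails if it takes over 72 s, if anything falls off the work surface, if the arm or the gripper's body presses on something with over 40 N, if the wrist force passes 120 N, or if a joint passes its speed limit or range.

## Robot

A 6-joint arm with a two-finger parallel gripper is mounted at the origin on the work surface. World frame = base frame: x ahead of the robot, y to its left, z up, the work surface at z = 0. Lengths are in m, angles in rad, forces in N, time in s.
With the tool pointing down it reaches from about 0.425 to 0.95 m from the base axis. Payload 3.5 kg.
Tool frame: the origin (TCP) lies between the finger pads; the fingertips stand 14 mm ahead of it and the grasp point (between the pads) lies 5 mm behind it (ctrl.tip_extent is the distance from the TCP to the fingertips, in m); x points along the fingers, z is the direction in which the jaws open and shut, and the axes are right-handed (so a half turn about x gives the same grasp; the last joint's range is limited). The gripper opens to 85 mm and grips with 20 to 120 N. Pads are 22 mm wide; open, the fingers measure 114 mm over their backs; the gripper's body (76 mm by 85 mm) begins 54 mm behind the grasp point. The pads swing forward as they close: fully open they stand 13 mm farther back than shut.
Start: joints at [-1.327, 0.286, 1.577, -0, 1.279, -0.15], TCP at [0.259, -0.623, 0.245] pointing down, gripper open.
Joint ranges: [-2.77, 2.77], [-0.9, 2.22], [0.21, 2.48], [-1.53, 4.67], [0.24, 2.81], [-2.84, 2.84]. Speed limits (rad/s): [2.79, 2.79, 3.14, 3.14, 3.14, 3.14].

## Interface

Orientations are given as a unit quaternion [x, y, z, w].
In Python, from plant import ctrl gives the robot as it stands.
- The arm moves only by the tool move_arm, never from a script. Its argument "commands" is one flat list of numbers, 4 for each row, row after row: the shift along the tool's x, y, z in units of 25 mm (1.0 is 25 mm), then the turn about the tool's x in units of 5 degrees (1.0 is 5 degrees). A call has 1 to 20 rows; each row shifts and turns the commanded pose from where the row before left it, along the tool's axes as they then stand; what a row does not reach is not made up. A row lasts 1/8 s, in which the tool goes at most 62.5 mm and 10.7 degrees, less where a joint would pass 70% of its speed; a pose out of reach is approached as far as the arm can. A call is refused whole if a number of a shift passes 1 or a number of a turn 1, either way. A call with a gripper value outside its range is refused whole. "jaw" is the finger opening in mm, from 0 to 85.4, set as the call begins (left out, the last holds). The fingers move at their own pace and stop on an object; "force" is the grip in N (left out, the last holds). Time passes only in rows, so rows that do not move let the fingers close. It gives the time, the measured TCP pose, the force and the opening at its end, in the units of the state.
- ctrl.get_state(): the state, without advancing time (a new reading comes with each control period).
- ctrl.read_camera(name): name is "scene" or "top" or "wrist"; returns the picture (400x640x3 uint8, red, green, blue); there is no depth.
- ctrl.get_calibration(name): a dict with "camera_matrix" (3x3 intrinsics, pixels), "camera_from_world" (4x4, takes a point from world to camera coordinates); the wrist camera has in their place "mount" (4x4, takes a point from camera to tool coordinates, whose origin is the TCP and whose axes are the tool frame's). Camera axes: x right, y down, z forward; pixel columns grow to the right and rows downward; lengths in m; the calibration is good to about 2 mm. The wrist camera is an equidistant fisheye: a pixel r from the principal point sees the ray r / f radians off the axis. A picture is of the moment at which its call begins: read the wrist's pose just before it. get_calibration takes no time and is no camera call.
- ctrl.sign_off(): hands the job in, once; it reports no verdict.
The state is a dict: "time": time; "qpos": joint angles; "dq": joint speeds; "joint_efforts": joint torques, N m; "eef_pos": TCP position; "tcp_rot": TCP orientation; "contact_force": force on the tool from outside, world axes, zero at the start; "wrist_torque": the same for the moment, N m; "opening": opening from 0.0 (shut) to 1.0 (fully open).
Only numpy, scipy, OpenCV 4.12 (cv2) and the standard library are available. Lean on these libraries where they do the work, as an engineer would, in place of code of your own. Each camera call takes 0.05 s, during which the arm holds its last target.

## Working session

There is one attempt and no reset: what is moved stays moved. The work goes in short steps, Python scripts to look and compute and a tool call to move; the robot and the scene stay as the last step left them, time stands still between calls to the robot, and variables do not carry over. Pictures are saved under pics/ and viewed, and the job is handed in when it is done.

Besides the shell and the picture viewer there is one more tool, called after "Emit:" as name(argument=value, ...) on one line, values as JSON. move_arm: Moves the arm, as the interface text tells. Its arguments: {"type":"object","properties":{"commands":{"type":"array"},"jaw":{"type":"number"},"force":{"type":"number"}},"required":["commands"]}

```bash
ls; mkdir -p pics
python3 - <<'E'
from plant import ctrl
import cv2,json
s=ctrl.get_state();print(s)
for n in ["scene","top","wrist"]:
    im=ctrl.read_camera(n);cv2.imwrite(f"pics/{n}0.png",im[:,:,::-1])
    c=ctrl.get_calibration(n);print(n,{k:(v.tolist() if hasattr(v,'tolist') else v) for k,v in c.items()})
print(ctrl.tip_extent)
E
```

```text
pics
{'time': 0.0, 'qpos': array([-1.32698539e+00,  2.87184288e-01,  1.57821421e+00,  5.81091300e-06,
        1.27861332e+00, -1.49976877e-01]), 'dq': array([ 0.00022046,  0.00083431, -0.00035786,  0.00057086,  0.00084608,
       -0.00070869]), 'joint_efforts': array([-2.63592110e-04, -4.05983520e+01, -2.92623192e+01, -1.09725784e-04,
        5.83546178e-03,  8.93445275e-06]), 'eef_pos': array([ 0.25887616, -0.62268843,  0.24391459]), 'tcp_rot': array([ 0.39310479,  0.58878197, -0.39195036,  0.58751964]), 'contact_force': array([ 0.44661867,  0.48145792, -0.95357041]), 'wrist_torque': array([ 0.05308966, -0.0529495 , -0.06258342]), 'opening': 0.9987583401438629}
scene {'camera_matrix': [[387.8280027498534, 0.0, 318.14310089823965], [0.0, 387.8280027498534, 199.37712753891665], [0.0, 0.0, 1.0]], 'camera_from_world': [[-0.11552895422303314, 0.9931355655079742, 0.018297793836652698, 0.15606549484653012], [0.6550882824522315, 0.090026093734588, -0.7501697438851268, -0.2740513533223705], [-0.7466675317234022, -0.07467965566369139, -0.6609920923127864, 1.442518099308171], [0.0, 0.0, 0.0, 1
[... 189 characters left out ...]
9016137578187, -0.010400367615404136, -0.07823607638888128], [-0.991019513991318, 0.010715262485299939, -0.1332873063659203, 0.5421741052164954], [0.1333856353976591, 0.009052400476170926, -0.9910228687145327, 1.4549454829305701], [0.0, 0.0, 0.0, 1.0]]}
wrist {'camera_matrix': [[309.70691628693146, 0.0, 320.2027605175437], [0.0, 309.70691628693146, 193.22351917681289], [0.0, 0.0, 1.0]], 'mount': [[0.00024777461560919093, -0.30060017759118574, 0.9537502145949358, -0.12917557323576048], [4.405234812558024e-06, -0.9537502435340165, -0.30060018785655507, 0.07701260578182519], [0.9999999692941657, 7.868258964607526e-05, -0.00023499088561171954, 0.0015770760997927402], [0.0, 0.0, 0.0, 1.0]]}
0.014
```

View pics/scene0.png

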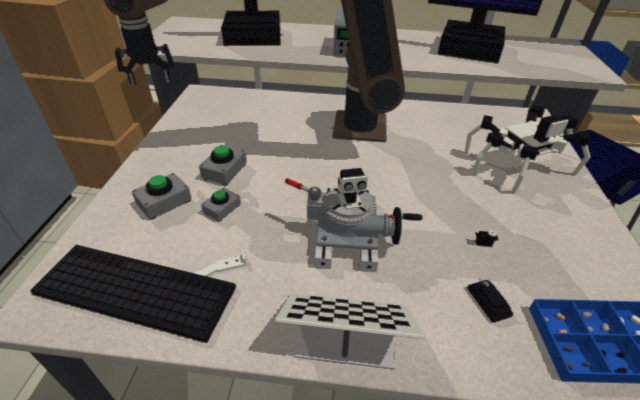

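View pics/top0.png

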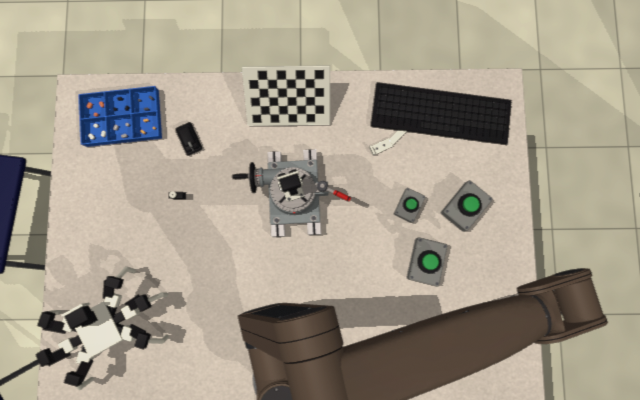

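View pics/wrist0.png

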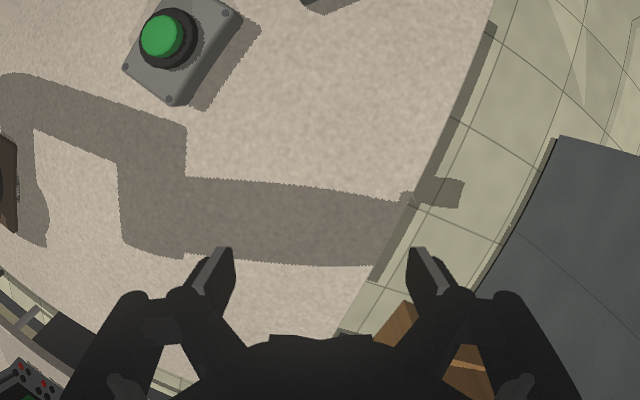

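The scene has three green-button boxes. In the top view they are at (411,205), (470,204) and (430,262). The one at (411,205) looks smallest, and I'll check that by measurement. The lever is at about (341,195), the handwheel at (255,178) and the servo at (177,195). Next I'll enlarge the crops.

```bash
cat > h.py <<'E'
import numpy as np,cv2
from plant import ctrl
from scipy.spatial.transform import Rotation as R
def cal(n):
    c=ctrl.get_calibration(n);return np.array(c["camera_matrix"]),np.array(c["camera_from_world"])
def proj(n,P):
    K,T=cal(n);p=T[:3,:3]@np.asarray(P)+T[:3,3];q=K@p;return q[:2]/q[2]
def ray(n,uv):
    K,T=cal(n);d=np.linalg.inv(K)@[uv[0],uv[1],1];Rm=T[:3,:3]
    d=Rm.T@d;return -Rm.T@T[:3,3],d/np.linalg.norm(d)
def plane(n,uv,z):
    o,d=ray(n,uv);return o+d*(z-o[2])/d[2]
def tri(rs):
    A=np.zeros((3,3));b=np.zeros(3)
    for o,d in rs:
        M=np.eye(3)-np.outer(d,d);A+=M;b+=M@o
    x=np.linalg.solve(A,b);return x,[float(np.linalg.norm(np.cross(x-o,d))) for o,d in rs]
def wray(uv,pos,quat):
    c=ctrl.get_calibration("wrist");K=np.array(c["camera_matrix"]);M=np.array(c["mount"])
    v=np.array([uv[0]-K[0,2],uv[1]-K[1,2]]);r=np.linalg.norm(v);th=r/K[0,0]
    d=np.array([*(np.sin(th)*v/max(r,1e-9)),np.cos(th)])
    Rt=R.from_quat(quat).as_matrix();return pos+Rt@M[:3,3],Rt@M[:3,:3]@d
def crop(n,src,x0,y0,w,h,s):
    im=cv2.imread(src)[y0:y0+h,x0:x0+w];cv2.imwrite(n,cv2.resize(im,None,fx=s,fy=s,interpolation=cv2.INTER_CUBIC))
E
python3 - <<'E'
from h import *
s=ctrl.get_state();print(R.from_quat(s['tcp_rot']).as_matrix().round(4))
crop("pics/topc.png","pics/top0.png",220,130,160,120,5)
crop("pics/scc.png","pics/scene0.png",270,150,160,120,5)
crop("pics/btn.png","pics/top0.png",380,165,130,130,4)
E
```

```text
[[-5.000e-04  9.235e-01  3.837e-01]
 [ 1.800e-03  3.837e-01 -9.235e-01]
 [-1.000e+00  3.000e-04 -1.900e-03]]
```

View pics/topc.png

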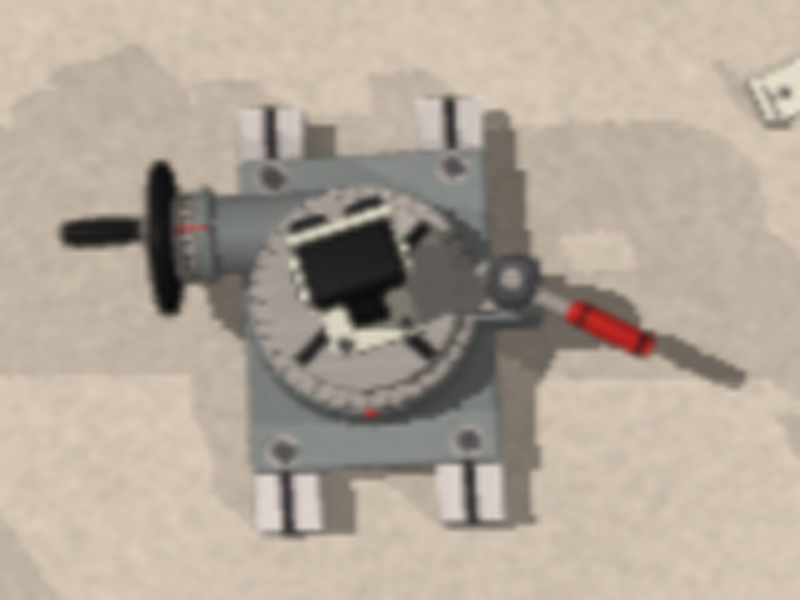

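View pics/scc.png

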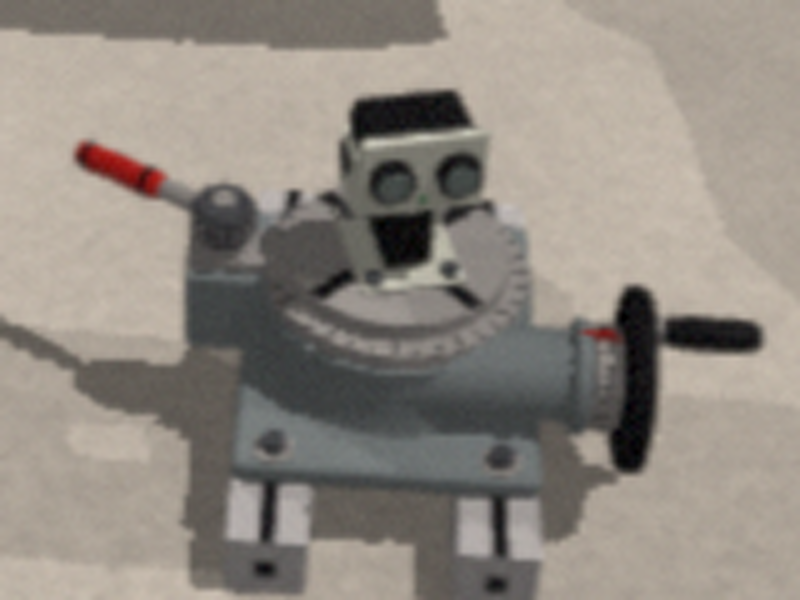

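View pics/btn.png

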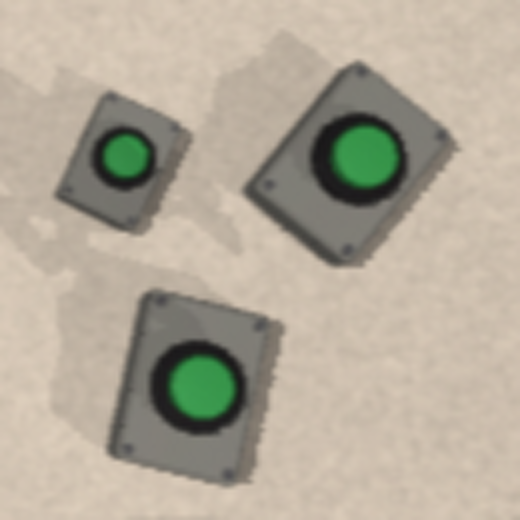

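The crops show the crank handle spanning (235–248, 176) in the top view and (403–422, 217) in the scene view. The red lever grip spans (334,192)–(351,200) in the top view, with its hub at (322.5,186). The smallest box is at (411,205). Next I'll triangulate these points.

Run:
```python
from h import *
T=lambda u,v:(220+u/5,130+v/5); S=lambda u,v:(270+u/5,150+v/5)
pairs={"leverTip":(T(648,345),S(84,155)),"leverIn":(T(575,312),S(155,181)),"hub":(T(513,280),S(224,214)),
"crankOut":(T(63,234),S(758,335)),"crankIn":(T(138,230),S(670,332)),
"wheelctr":(T(165,238),S(635,378))}
for k,(a,b) in pairs.items():
    x,e=tri([ray("top",a),ray("scene",b)]);print(k,x.round(4),np.round(e,4))
pr=[T(270,107),T(290,532),T(448,97),T(474,522)]
P=np.array([plane("top",p,0.04) for p in pr]);print(P.round(4))
print("ctr",P.mean(0).round(4),"len",np.linalg.norm(P[0]-P[1]),np.linalg.norm(P[2]-P[3]))
d=(P[1]-P[0])+(P[3]-P[2]);print("x axis yaw",np.arctan2(d[1],d[0]))
tt=cv2.imread("pics/top0.png");sc=cv2.imread("pics/scene0.png")
def greens(im):
    h=cv2.cvtColor(im,cv2.COLOR_BGR2HSV);m=cv2.inRange(h,(50,120,60),(80,255,255))
    n,l,s,c=cv2.connectedComponentsWithStats(m);return [(c[i].round(1),s[i][4]) for i in range(1,n) if s[i][4]>40]
gt=greens(tt);gs=greens(sc);print(gt,gs)
for a,A in gt:
  for b,B in gs:
    x,e=tri([ray("top",a),ray("scene",b)])
    if max(e)<.008: print(a,b,x.round(4),np.round(e,4), "diam mm", 2*np.sqrt(A/np.pi)/491*1.4*1000)
for k,uv in dict(servo=(177,196),mouse=(188,138)).items(): print(k,plane("top",uv,.03).round(3))
print([ (ray(n,(320,200))[0]).round(3) for n in ("top","scene")])
```

```text
leverTip [ 0.5151 -0.1802  0.1254] [0.0002 0.0002]
leverIn [ 0.5343 -0.1398  0.1283] [0.0007 0.0007]
hub [ 0.5532 -0.1037  0.1268] [0.0003 0.0003]
crankOut [0.5857 0.1566 0.1092] [0.0001 0.0001]
crankIn [0.5879 0.1143 0.1078] [0.0009 0.0009]
wheelctr [0.5885 0.1028 0.0757] [0.0007 0.0007]
[[ 0.6752  0.0432  0.04  ]
 [ 0.4153  0.0307  0.04  ]
 [ 0.6802 -0.0659  0.04  ]
 [ 0.4202 -0.0795  0.04  ]]
ctr [ 0.5477 -0.0178  0.04  ] len 0.26023191981902166 0.2603811221182759
x axis yaw -3.0915400778262376
[(array([470.9, 203.7]), np.int32(218)), (array([411. , 203.6]), np.int32(101)), (array([430.1, 261.4]), np.int32(220))] [(array([221.3, 151. ]), np.int32(138)), (array([157.6, 181.8]), np.int32(181)), (array([219.5, 194.8]), np.int32(88))]
[470.9 203.7] [157.6 181.8] [ 0.5041 -0.54    0.0739] [0.0006 0.0006] diam mm 47.50396384078674
[411.  203.6] [221.3 151. ] [ 0.494  -0.3457  0.1865] [0.0028 0.0028] diam mm 32.33421261890721
[411.  203.6] [219.5 194.8] [ 0.5088 -0.3687  0.0513] [0.0007 0.0007] diam mm 32.33421261890721
[430.1 261.4] [221.3 151. ] [ 0.3372 -0.4135  0.0744] [0.0006 0.0006] diam mm 47.72137442214911
[430.1 261.4] [219.5 194.8] [ 0.3358 -0.4501 -0.1055] [0.0022 0.0022] diam mm 47.72137442214911
servo [0.542 0.34  0.03 ]
mouse [0.723 0.311 0.03 ]
[array([ 0.342, -0.097,  1.513]), array([ 1.275, -0.023,  0.745])]
```

Emit:
move_arm(commands=[0,0.93,-0.72,0,0,0.93,-0.72,0,0,0.93,-0.72,0,0,0.93,-0.72,0,0,0.93,-0.72,0,0,0.93,-0.72,0,0,0.93,-0.72,0,0,0.93,-0.72,0,0,0.93,-0.72,0,0,0.93,-0.72,0,0,0.93,-0.72,0,0,0.93,-0.72,0,0,0.93,-0.72,0,0,0.93,-0.72,0,0,0.93,-0.72,0,0,0.93,-0.72,0,0,0.93,-0.72,0,0,0.93,-0.72,0], jaw=50)

```text
time: 2.4
eef_pos: [0.5214, -0.1621, 0.2452]
tcp_rot: [0.392, 0.588, -0.392, 0.588]
contact_force: [0.6, -0.5, 0.8]
opening: 0.586
```

Emit:
move_arm(commands=[0,0,0,-0.91,0,0,0,-0.91,0,0,0,-0.91,0,0,0,-0.91,0,0,0,-0.91,0,0,0,-0.91,0,0,0,-0.91,0,0,0,-0.91,0,0,0,-0.91,0,0,0,0])

```text
time: 3.65
eef_pos: [0.521, -0.1631, 0.2452]
tcp_rot: [0.162, 0.688, -0.162, 0.688]
contact_force: [0.5, 0.5, 0.4]
opening: 0.582
```

```bash
cat >> h.py <<'E'
O=np.array([0.5477,-0.0178]);YAW=-3.0915
def w(x,y): # indexer mm -> world xy
    c,s=np.cos(YAW),np.sin(YAW);return O+np.array([[c,-s],[s,c]])@np.array([x,y])/1000
def to(P):
    s=ctrl.get_state();Rm=R.from_quat(s['tcp_rot']).as_matrix();return (Rm.T@(np.asarray(P)-s['eef_pos'])/.025).round(2)
def st():
    s=ctrl.get_state();Rm=R.from_quat(s['tcp_rot']).as_matrix()
    print("t",round(s['time'],2),"pos",s['eef_pos'].round(4),"zang",round(float(np.arctan2(Rm[1,2],Rm[0,2])),3),"F",s['contact_force'].round(2),"op",round(s['opening'],3),"q",s['qpos'].round(2))
    return s
E
python3 - <<'E'
from h import *
st()
im=ctrl.read_camera("wrist");cv2.imwrite("pics/w1.png",im[:,:,::-1])
ax=w(0,86);a=-2.03
g=ax+.066*np.array([np.cos(a),np.sin(a)]);print(g,to([*g,.13]))
E
```

```text
t 3.65 pos [ 0.521  -0.1631  0.2452] zang -0.463 F [0.47 0.49 0.38] op 0.582 q [-0.49  0.    1.89 -0.    1.25 -0.03]
[ 0.5227527 -0.1628549] [4.61 0.04 0.06]
```

View pics/w1.png

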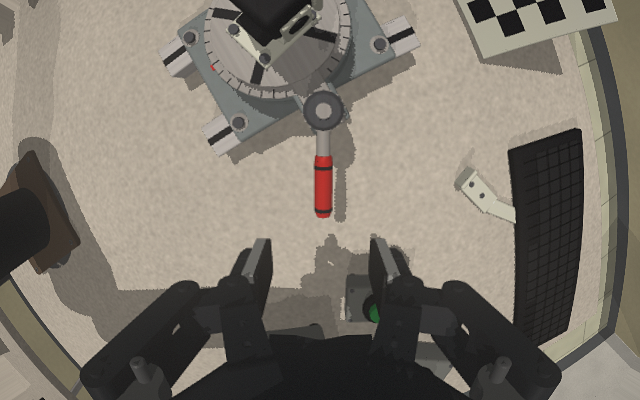

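The wrist view shows the lever centred between the open fingers: grip at (323,187), hub at (323,110). I'll go down so the fingers straddle it, then swing anticlockwise.

Emit:
move_arm(commands=[0.92,0,0,0,0.92,0,0,0,0.92,0,0,0,0.92,0,0,0,0.92,0,0,0,0,0,0,0])

```text
time: 4.45
eef_pos: [0.5197, -0.1626, 0.1282]
tcp_rot: [0.163, 0.69, -0.162, 0.687]
contact_force: [-1.0, 0.6, 0.6]
opening: 0.586
```

Emit:
move_arm(commands=[0,0.01,0.23,-1,0,0.01,0.23,-1,0,0.01,0.23,-1,0,0.01,0.23,-1,0,0.01,0.23,-1,0,0.01,0.23,-1,0,0.01,0.23,-1,0,0.01,0.23,-1,0,0.01,0.23,-1,0,0.01,0.23,-1,0,0.01,0.23,-1,0,0.01,0.23,-1])

```text
time: 5.95
eef_pos: [0.5873, -0.1608, 0.1319]
tcp_rot: [-0.206, 0.677, 0.204, 0.677]
contact_force: [-0.9, -2.7, 0.0]
opening: 0.585
```

Run:
```python
from h import *
st()
im=ctrl.read_camera("wrist");cv2.imwrite("pics/w2.png",im[:,:,::-1])
```

```text
t 5.95 pos [ 0.5873 -0.1608  0.1319] zang 0.588 F [-0.93 -2.73  0.04] op 0.585 q [-0.43  0.26  1.83 -0.    1.05 -1.02]
```

View pics/w2.png

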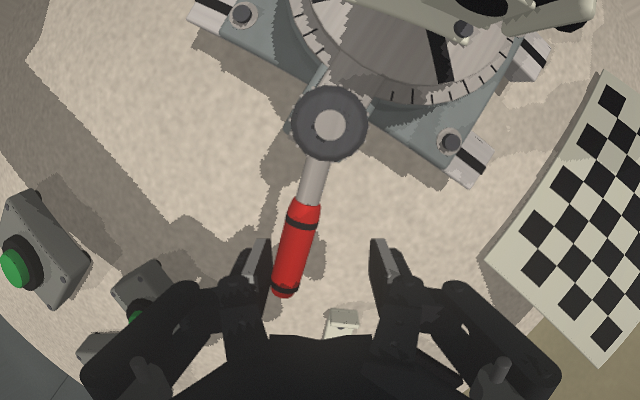

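The red grip lies against the left (trailing) finger at (270,270), and the lever is following. I'll carry on to the stop.

Emit:
move_arm(commands=[0,0.01,0.23,-1,0,0.01,0.23,-1,0,0.01,0.23,-1,0,0.01,0.23,-1,0,0.01,0.12,-0.5])

```text
time: 6.62
eef_pos: [0.6054, -0.1435, 0.1319]
tcp_rot: [-0.334, 0.625, 0.331, 0.623]
contact_force: [-4.8, -10.1, 0.8]
opening: 0.585
```

Emit:
move_arm(commands=[0,0,0.1,0,0,0,0,0])

```text
time: 6.88
eef_pos: [0.6057, -0.1433, 0.1317]
tcp_rot: [-0.334, 0.627, 0.33, 0.622]
contact_force: [-6.1, -11.1, 1.4]
opening: 0.586
```

Run:
```python
from h import *
st()
im=ctrl.read_camera("top");cv2.imwrite("pics/t2.png",im[:,:,::-1])
im=ctrl.read_camera("wrist");cv2.imwrite("pics/w3.png",im[:,:,::-1])
im=ctrl.read_camera("scene");cv2.imwrite("pics/s2.png",im[:,:,::-1])
crop("pics/s2c.png","pics/s2.png",250,130,180,120,4)
```

```text
t 6.88 pos [ 0.6057 -0.1433  0.1317] zang 0.977 F [ -6.07 -11.06   1.42] op 0.586 q [-0.39  0.29  1.8  -0.01  1.06 -1.36]
```

View pics/s2c.png

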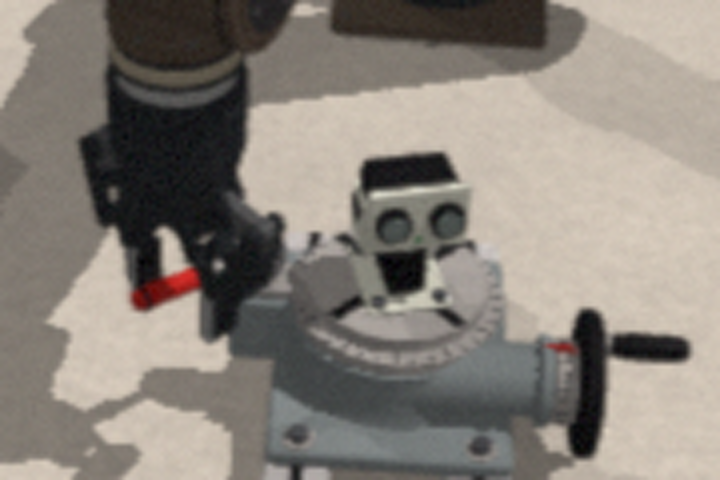

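View pics/w3.png

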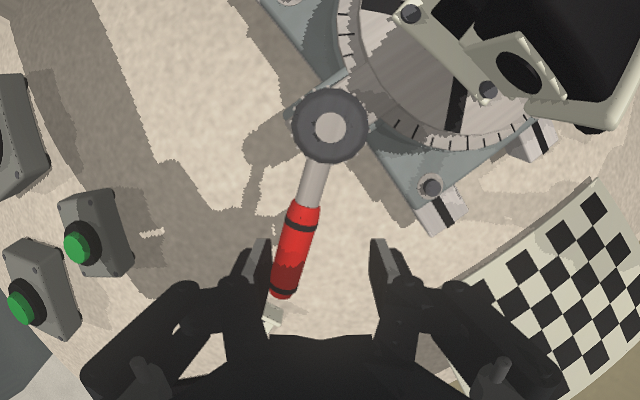

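The wrist force rose to about 12.6 N and motion stopped, so the lever is at its slack stop (about 1.13 rad). I'll centre the fingers and lift off.

Emit:
move_arm(commands=[0,0,-0.35,0,0,0,-0.35,0,-0.9,0,0,0,-0.9,0,0,0,-0.9,0,0,0,-0.9,0,0,0,-0.9,0,0,0,-0.9,0,0,0,0,0,0,1,0,0,0,1,0,0,0,1,0,0,0,1,0,0,0,1,0,0,0,1,0,0,0,1,0,0,0,1,0,0,0,1,0,0,0,1,0,0,0,0.6])

```text
time: 9.4
eef_pos: [0.5969, -0.1533, 0.2657]
tcp_rot: [-0.018, 0.707, 0.018, 0.707]
contact_force: [0.7, -0.7, -0.5]
opening: 0.585
```

Run:
```python
from h import *
st()
g=w(-45,-167);print(g,to([*g,.25]))
im=ctrl.read_camera("scene");cv2.imwrite("pics/s3.png",im[:,:,::-1])
crop("pics/s3c.png","pics/s3.png",250,130,180,120,4)
```

```text
t 9.4 pos [ 0.5969 -0.1533  0.2657] zang 0.05 F [ 0.7  -0.72 -0.54] op 0.585 q [-0.42  0.14  1.71  0.    1.29 -0.47]
[0.58428158 0.15124375] [ 0.63 12.19  0.11]
```

View pics/s3c.png

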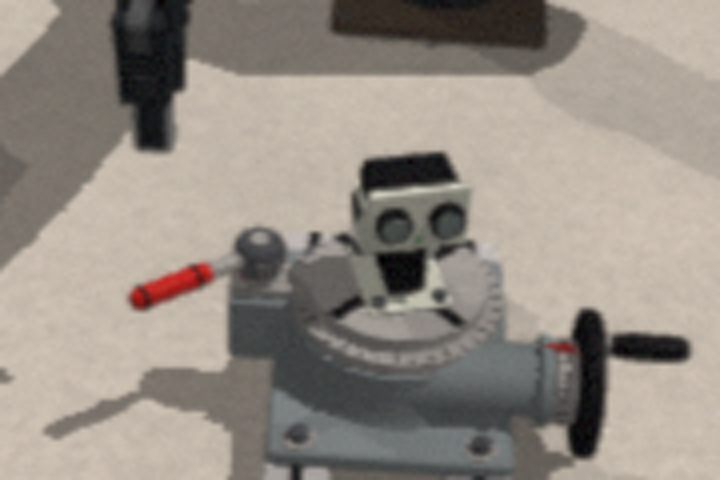

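Emit:
move_arm(commands=[0,0.94,0.01,0,0,0.94,0.01,0,0,0.94,0.01,0,0,0.94,0.01,0,0,0.94,0.01,0,0,0.94,0.01,0,0,0.94,0.01,0,0,0.94,0.01,0,0,0.94,0.01,0,0,0.94,0.01,0,0,0.94,0.01,0,0,0.94,0.01,0,0,0.94,0.01,0,0,0,0,0])

```text
time: 11.2
eef_pos: [0.5832, 0.1542, 0.2654]
tcp_rot: [-0.02, 0.707, 0.02, 0.707]
contact_force: [0.3, 0.7, 0.5]
opening: 0.583
```

Run:
```python
from h import *
t=plane("scene",(283.5,204.25),.128)[:2]-w(0,86);print("screw",np.arctan2(t[1],t[0])-YAW-1.05-2*np.pi*(np.arctan2(t[1],t[0])>YAW+2*np.pi),np.linalg.norm(t))
s=st()
im=ctrl.read_camera("wrist");cv2.imwrite("pics/w4.png",im[:,:,::-1])
im=ctrl.read_camera("scene");cv2.imwrite("pics/s4.png",im[:,:,::-1])
crop("pics/s4c.png","pics/s4.png",300,100,180,140,4)
```

```text
screw 1.1436071271018224 0.08680854484318144
t 11.2 pos [0.5832 0.1542 0.2654] zang 0.056 F [0.34 0.72 0.52] op 0.583 q [0.09 0.11 1.74 0.   1.29 0.03]
```

View pics/w4.png

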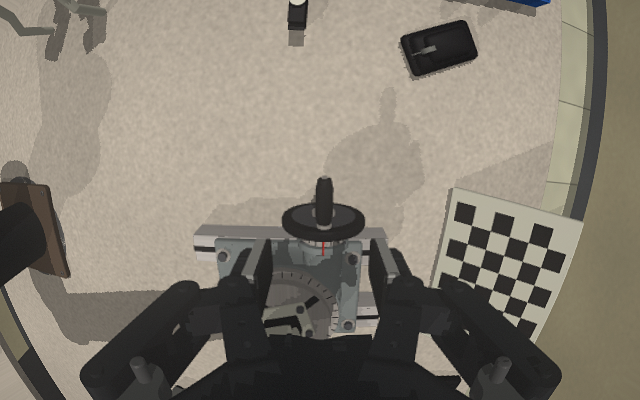

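View pics/s4c.png

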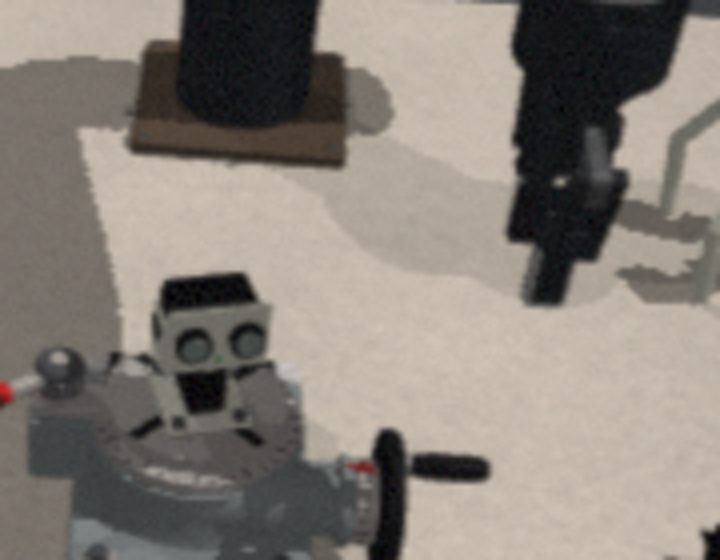

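The wrist view shows the crank handle at (324,180–225), centred between the fingers, and the wheel at (323,222). I'll measure it again using the wrist and top rays.

Run:
```python
from h import *
s=st()
r=wray((324,183),s['eef_pos'],s['tcp_rot'])
x,e=tri([r,ray("top",(220+63/5,130+234/5)),ray("scene",(270+758/5,150+335/5))]);print("out end",x.round(4),np.round(e,4))
for z in(.108,.111): 
  o,d=r;print((o+d*(z-o[2])/d[2]).round(4))
  o,d=wray((324,222),s['eef_pos'],s['tcp_rot']);print(" inner",(o+d*(z-o[2])/d[2]).round(4))
```

```text
t 11.3 pos [0.5836 0.1524 0.2653] zang 0.054 F [ 0.22 -0.59  1.16] op 0.584 q [ 0.09  0.11  1.74 -0.    1.29  0.03]
out end [0.5873 0.1538 0.1131] [0.0042 0.0031 0.0027]
[0.5881 0.1481 0.108 ]
 inner [0.5904 0.1076 0.108 ]
[0.588  0.1489 0.111 ]
 inner [0.5903 0.1089 0.111 ]
```

Emit:
move_arm(commands=[0.8,-0.12,0.06,0,0.8,0,0,0,0.8,0,0,0,0.8,0,0,0,0.8,0,0,0,0.8,0,0,0,0.8,0,0,0,0.6,0,0,0,0,0,0,0])

```text
time: 12.42
eef_pos: [0.5847, 0.1487, 0.1085]
tcp_rot: [-0.019, 0.708, 0.019, 0.706]
contact_force: [1.1, -0.2, -0.6]
opening: 0.583
```

Run:
```python
from h import *
s=st()
im=ctrl.read_camera("wrist");cv2.imwrite("pics/w5.png",im[:,:,::-1])
im=ctrl.read_camera("scene");cv2.imwrite("pics/s5.png",im[:,:,::-1])
crop("pics/s5c.png","pics/s5.png",330,130,140,110,5)
```

```text
t 12.43 pos [0.5847 0.1487 0.1085] zang 0.053 F [ 1.05 -0.21 -0.59] op 0.583 q [0.08 0.28 1.85 0.   1.01 0.03]
```

View pics/w5.png

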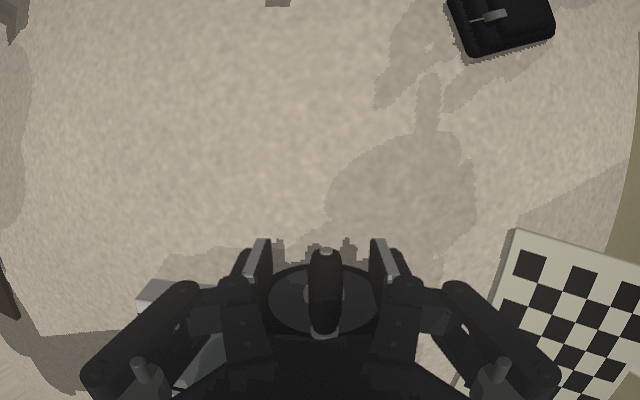

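View pics/s5c.png

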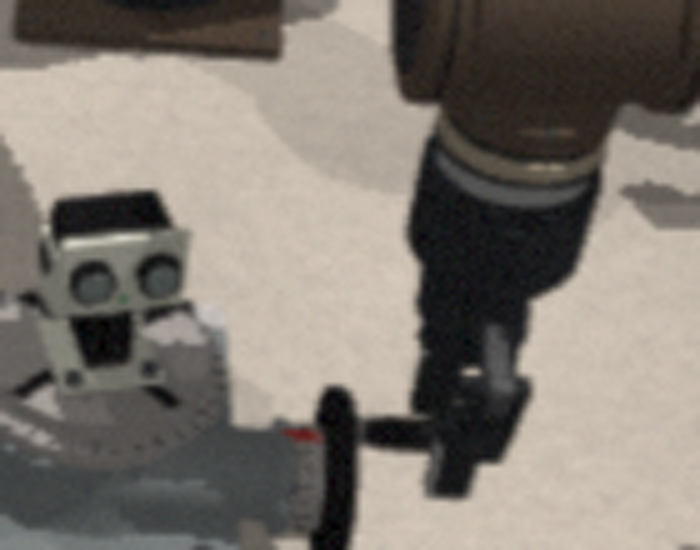

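The handle at (325,285) sits between the pads. Its outer end, at row 250, is level with the pads, and the gripper body is clear of the wheel. I'll close the fingers.

Emit:
move_arm(commands=[0,0,0,0,0,0,0,0,0,0,0,0,0,0,0,0], jaw=5, force=40)

```text
time: 13.02
eef_pos: [0.5865, 0.1488, 0.1114]
tcp_rot: [-0.018, 0.706, 0.019, 0.708]
contact_force: [-0.7, 0.8, 4.3]
opening: 0.176
```

Run:
```python
from h import *
s=st()
import math
th0=0;n=12
for i in range(24):
    a=math.radians(15*i);b=math.radians(15*(i+1))
    print(15*(i+1), "x %.2f z %.2f"%(-33/25*(math.cos(b)-math.cos(a)),-33/25*(math.sin(b)-math.sin(a))))
```

```text
t 13.03 pos [0.5865 0.1488 0.1114] zang 0.052 F [-0.75  0.79  4.33] op 0.176 q [0.08 0.28 1.85 0.   1.01 0.03]
15 x 0.04 z -0.34
30 x 0.13 z -0.32
45 x 0.21 z -0.27
60 x 0.27 z -0.21
75 x 0.32 z -0.13
90 x 0.34 z -0.04
105 x 0.34 z 0.04
120 x 0.32 z 0.13
135 x 0.27 z 0.21
150 x 0.21 z 0.27
165 x 0.13 z 0.32
180 x 0.04 z 0.34
195 x -0.04 z 0.34
210 x -0.13 z 0.32
225 x -0.21 z 0.27
240 x -0.27 z 0.21
255 x -0.32 z 0.13
270 x -0.34 z 0.04
285 x -0.34 z -0.04
300 x -0.32 z -0.13
315 x -0.27 z -0.21
330 x -0.21 z -0.27
345 x -0.13 z -0.32
360 x -0.04 z -0.34
```

Emit:
move_arm(commands=[0.04,0,-0.34,0,0.13,0,-0.32,0,0.21,0,-0.27,0,0.27,0,-0.21,0,0.32,0,-0.13,0,0.34,0,-0.04,0])

```text
time: 13.78
eef_pos: [0.5538, 0.1473, 0.0777]
tcp_rot: [-0.018, 0.706, 0.019, 0.708]
contact_force: [5.3, 2.3, 1.5]
opening: 0.173
```

Run:
```python
from h import *
s=st()
im=ctrl.read_camera("scene");cv2.imwrite("pics/s6.png",im[:,:,::-1])
crop("pics/s6c.png","pics/s6.png",330,130,140,110,5)
```

```text
t 13.78 pos [0.5538 0.1473 0.0777] zang 0.053 F [5.3  2.33 1.5 ] op 0.173 q [0.08 0.26 1.94 0.   0.93 0.03]
```

View pics/s6c.png

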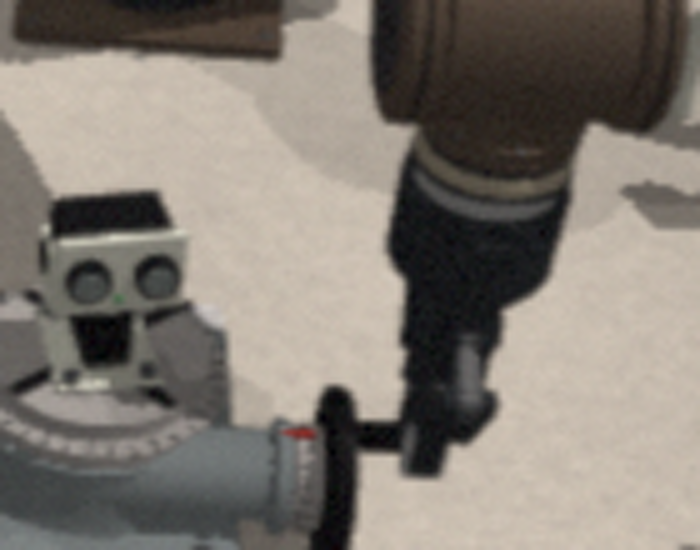

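The handle has followed to its 90° position and the forces are small. I'll go on to the bottom and check body clearance there.

Emit:
move_arm(commands=[0.34,0,0.04,0,0.32,0,0.13,0,0.27,0,0.21,0,0.21,0,0.27,0,0.13,0,0.32,0,0.04,0,0.34,0])

```text
time: 14.58
eef_pos: [0.5852, 0.1487, 0.0452]
tcp_rot: [-0.019, 0.708, 0.018, 0.706]
contact_force: [-2.5, 1.4, 11.3]
opening: 0.18
```

Run:
```python
from h import *
s=st()
im=ctrl.read_camera("scene");cv2.imwrite("pics/s7.png",im[:,:,::-1])
crop("pics/s7c.png","pics/s7.png",330,130,140,110,5)
```

```text
t 14.57 pos [0.5852 0.1487 0.0452] zang 0.053 F [-2.49  1.4  11.3 ] op 0.18 q [ 0.08  0.37  1.87 -0.    0.9   0.03]
```

View pics/s7c.png

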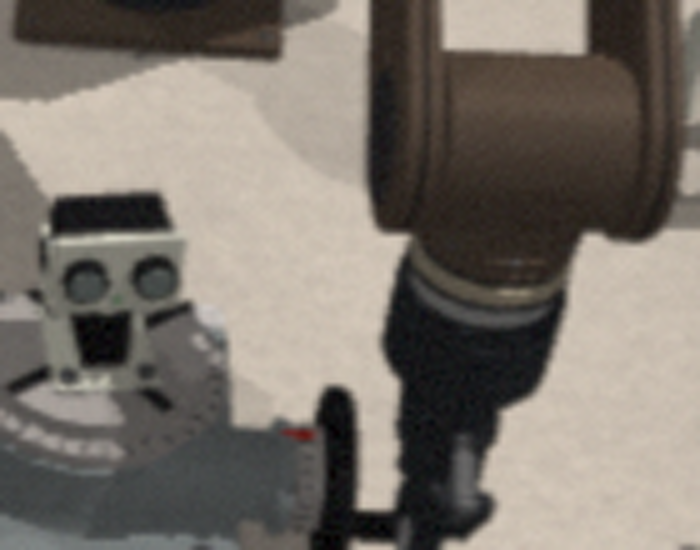

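At the bottom the body clears the wheel. There is about 11 N upward, so I'll trim the circle up 2 mm and carry on from 180° to 480°.

Emit:
move_arm(commands=[-0.12,0,0.34,0,-0.13,0,0.32,0,-0.21,0,0.27,0,-0.27,0,0.21,0,-0.32,0,0.13,0,-0.34,0,0.04,0,-0.34,0,-0.04,0,-0.32,0,-0.13,0,-0.27,0,-0.21,0,-0.21,0,-0.27,0,-0.13,0,-0.32,0,-0.04,0,-0.34,0,0.04,0,-0.34,0,0.13,0,-0.32,0,0.21,0,-0.27,0,0.27,0,-0.21,0,0.32,0,-0.13,0,0.34,0,-0.04,0,0.34,0,0.04,0,0.32,0,0.13,0])

```text
time: 17.12
eef_pos: [0.5576, 0.1475, 0.0631]
tcp_rot: [-0.018, 0.707, 0.019, 0.707]
contact_force: [3.1, 2.1, 4.0]
opening: 0.172
```

Run:
```python
from h import *
s=st()
p=s['eef_pos'];print("cmd 480=120; ang", np.degrees(np.arctan2(.5852-p[0],p[2]-.078)))
im=ctrl.read_camera("scene");cv2.imwrite("pics/s8.png",im[:,:,::-1])
crop("pics/s8c.png","pics/s8.png",330,130,140,110,5)
```

```text
t 17.12 pos [0.5576 0.1475 0.0631] zang 0.053 F [3.07 2.06 4.02] op 0.172 q [0.08 0.29 1.94 0.   0.91 0.03]
cmd 480=120; ang 118.33547192278868
```

View pics/s8c.png

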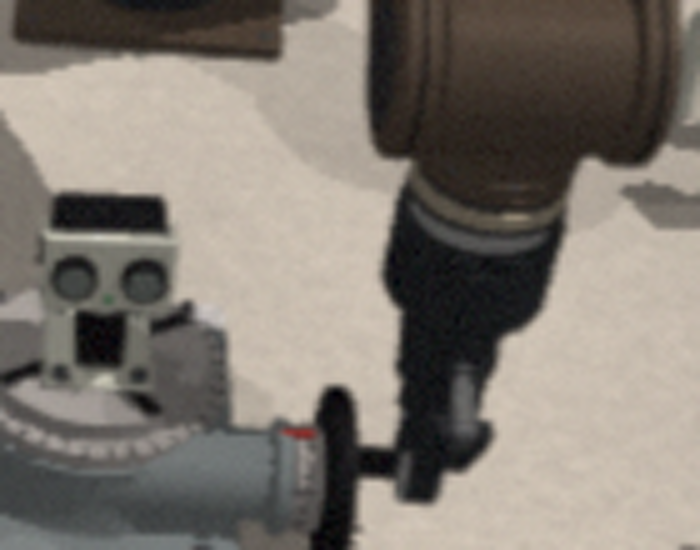

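The camera head has visibly turned and the handle is still held, so winding works. Next is 480° to 780°.

Emit:
move_arm(commands=[0.27,0,0.21,0,0.21,0,0.27,0,0.13,0,0.32,0,0.04,0,0.34,0,-0.04,0,0.34,0,-0.13,0,0.32,0,-0.21,0,0.27,0,-0.27,0,0.21,0,-0.32,0,0.13,0,-0.34,0,0.04,0,-0.34,0,-0.04,0,-0.32,0,-0.13,0,-0.27,0,-0.21,0,-0.21,0,-0.27,0,-0.13,0,-0.32,0,-0.04,0,-0.34,0,0.04,0,-0.34,0,0.13,0,-0.32,0,0.21,0,-0.27,0,0.27,0,-0.21,0])

```text
time: 19.68
eef_pos: [0.5595, 0.1476, 0.0973]
tcp_rot: [-0.018, 0.704, 0.019, 0.71]
contact_force: [8.3, 3.4, -3.5]
opening: 0.175
```

Emit:
move_arm(commands=[0.32,0,-0.13,0,0.34,0,-0.04,0,0.34,0,0.04,0,0.32,0,0.13,0,0.27,0,0.21,0,0.21,0,0.27,0,0.13,0,0.32,0,0.04,0,0.34,0,-0.04,0,0.34,0,-0.13,0,0.32,0,-0.21,0,0.27,0,-0.27,0,0.21,0,-0.32,0,0.13,0,-0.34,0,0.04,0,-0.34,0,-0.04,0,-0.32,0,-0.13,0,-0.27,0,-0.21,0,0,0,0,0])

```text
time: 21.92
eef_pos: [0.6082, 0.1498, 0.1038]
tcp_rot: [-0.019, 0.707, 0.018, 0.707]
contact_force: [-0.9, 0.4, 0.9]
opening: 0.17
```

Run:
```python
from h import *
s=st()
p=s['eef_pos'];print("ang", np.degrees(np.arctan2(.5852-p[0],p[2]-.079)))
im=ctrl.read_camera("scene");cv2.imwrite("pics/s9.png",im[:,:,::-1])
crop("pics/s9c.png","pics/s9.png",330,130,140,110,5)
```

```text
t 21.93 pos [0.6082 0.1498 0.1038] zang 0.053 F [-0.94  0.44  0.94] op 0.17 q [ 0.08  0.33  1.8  -0.    1.01  0.03]
ang -42.80629186088959
```

View pics/s9c.png

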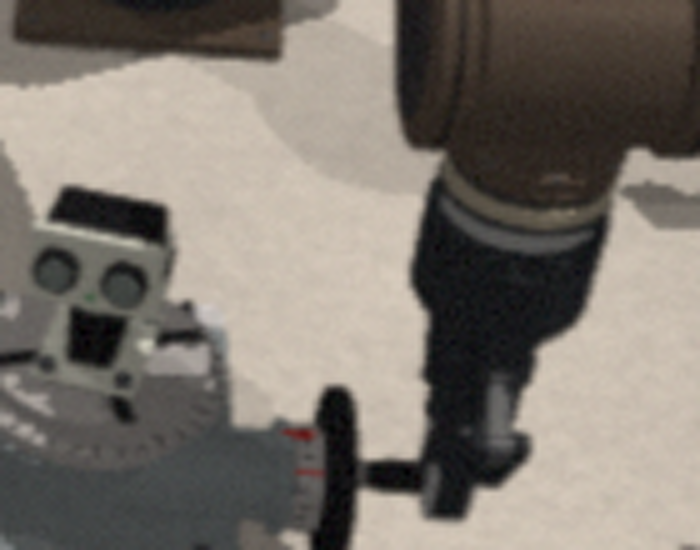

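The handle is at about 1035°, with 45° left. I'll finish with the handle straight up and hold.

Emit:
move_arm(commands=[-0.21,0,-0.27,0,-0.13,0,-0.32,0,-0.04,0,-0.34,0,0,0,0,0,0,0,0,0,0,0,0,0,0,0,0,0])

```text
time: 22.85
eef_pos: [0.5851, 0.1487, 0.1116]
tcp_rot: [-0.019, 0.707, 0.019, 0.706]
contact_force: [-0.7, 1.0, -4.8]
opening: 0.173
```

Run:
```python
from h import *
s=st();print(w(-45,-165))
```

```text
t 22.85 pos [0.5851 0.1487 0.1116] zang 0.052 F [-0.65  0.95 -4.8 ] op 0.173 q [0.08 0.28 1.85 0.   1.02 0.03]
[0.58438172 0.14924625]
```

Now I'll open the fingers, lift off and check that the handle is up.

Emit:
move_arm(commands=[0,0,0,0,0,0,0,0,0,0,0,0,-0.9,0,0,0,-0.9,0,0,0,-0.9,0,0,0,-0.9,0,0,0,-0.9,0,0,0,-0.9,0,0,0,-0.8,0,0,0], jaw=50)

```text
time: 24.1
eef_pos: [0.586, 0.1486, 0.2688]
tcp_rot: [-0.019, 0.706, 0.019, 0.707]
contact_force: [0.7, -0.2, -0.7]
opening: 0.587
```

Run:
```python
from h import *
s=st()
for n in("top","scene","wrist"):
    im=ctrl.read_camera(n);cv2.imwrite(f"pics/{n}10.png",im[:,:,::-1])
crop("pics/s10c.png","pics/scene10.png",270,150,160,120,5)
```

```text
t 24.1 pos [0.586  0.1486 0.2688] zang 0.053 F [ 0.74 -0.21 -0.7 ] op 0.587 q [ 0.08  0.11  1.73 -0.    1.29  0.03]
```

View pics/s10c.png

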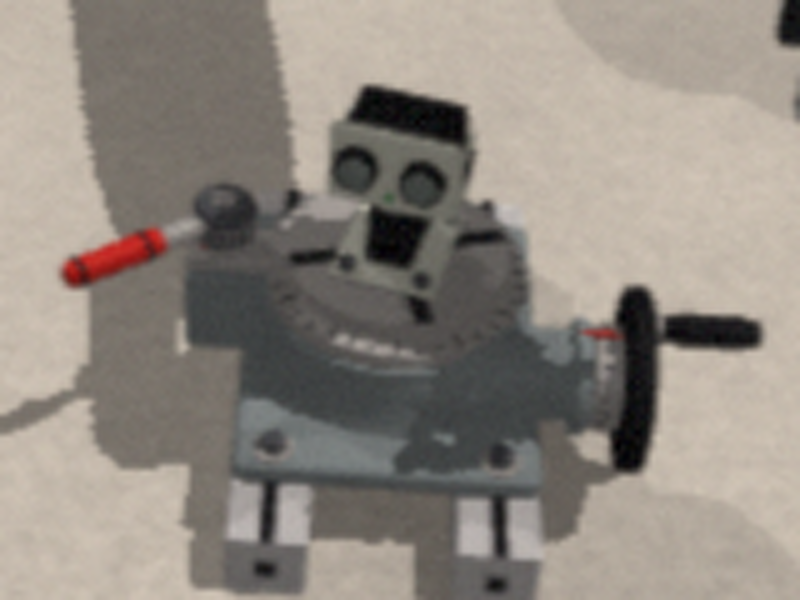

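View pics/wrist10.png

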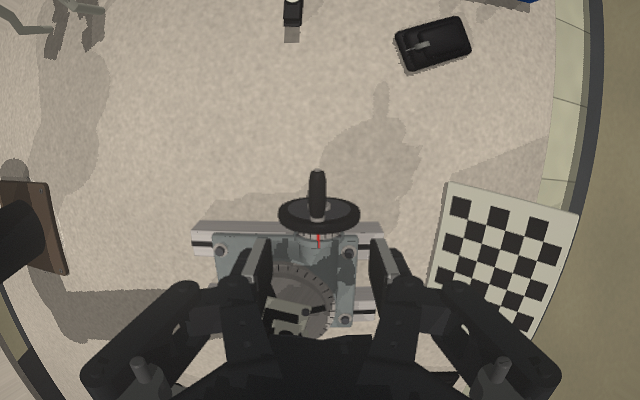

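The scene and wrist views show the handle straight up at (317,172–215) in the wrist image. The head has turned about 30°, which matches three turns at 1/36. The lever is still slack. I'll go back to the lever.

Emit:
move_arm(commands=[0,-0.935,-0.03,0,0,-0.935,-0.03,0,0,-0.935,-0.03,0,0,-0.935,-0.03,0,0,-0.935,-0.03,0,0,-0.935,-0.03,0,0,-0.935,-0.03,0,0,-0.935,-0.03,0,0,-0.935,-0.03,0,0,-0.935,-0.03,0,0,-0.935,-0.03,0,0,-0.935,-0.03,0,0,-0.935,-0.03,0,0,0,0,-0.9,0,0,0,-0.9])

```text
time: 26.12
eef_pos: [0.5919, -0.1565, 0.2672]
tcp_rot: [-0.075, 0.703, 0.075, 0.703]
contact_force: [-0.2, 0.2, 0.3]
opening: 0.586
```

Emit:
move_arm(commands=[0,0,0,-0.9,0,0,0,-0.9,0,0,0,-0.9,0,0,0,-0.9,0,0,0,-0.9,0,0,0,-0.8,0,0,0,0])

```text
time: 27.0
eef_pos: [0.5919, -0.1559, 0.2672]
tcp_rot: [-0.233, 0.668, 0.233, 0.668]
contact_force: [0.5, 0.0, 0.8]
opening: 0.585
```

Run:
```python
from h import *
st()
im=ctrl.read_camera("wrist");cv2.imwrite("pics/w11.png",im[:,:,::-1])
ax=w(0,86);a=-.9
g=ax+.066*np.array([np.cos(a),np.sin(a)]);print(g,to([*g,.13]))
```

```text
t 27.0 pos [ 0.5919 -0.1559  0.2672] zang 0.671 F [0.5  0.   0.82] op 0.585 q [-0.42  0.13  1.72 -0.    1.29 -1.09]
[ 0.59303242 -0.1553917 ] [ 5.49 -0.01  0.05]
```

View pics/w11.png

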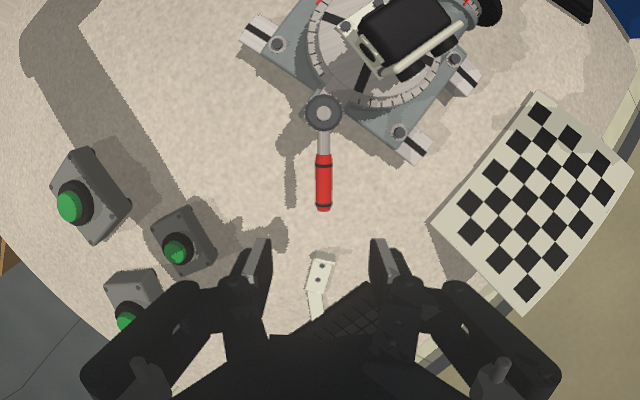

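The lever is centred between the fingers again at (323,180). I'll go down and swing it clockwise to just short of tight.

Emit:
move_arm(commands=[0.78,0,0,0,0.78,0,0,0,0.78,0,0,0,0.78,0,0,0,0.78,0,0,0,0.78,0,0,0,0.78,0,0,0,0,0,0,0])

```text
time: 28.05
eef_pos: [0.5906, -0.1547, 0.1282]
tcp_rot: [-0.232, 0.669, 0.234, 0.666]
contact_force: [0.1, 0.7, -0.8]
opening: 0.587
```

Emit:
move_arm(commands=[0,0.01,-0.23,1,0,0.01,-0.23,1,0,0.01,-0.23,1,0,0.01,-0.23,1,0,0.01,-0.23,1,0,0.01,-0.23,1,0,0.01,-0.23,1,0,0.01,-0.23,1,0,0.01,-0.23,1,0,0.01,-0.23,1,0,0.01,-0.23,1,0,0.01,-0.23,1,0,0.01,-0.23,1,0,0.01,-0.23,1,0,0,0,0])

```text
time: 29.92
eef_pos: [0.5175, -0.1601, 0.1322]
tcp_rot: [0.191, 0.679, -0.192, 0.682]
contact_force: [1.9, 0.5, -0.2]
opening: 0.583
```

```bash
cat >> h.py <<'E'
def lv():
    s=st();d=s['eef_pos'][:2]-w(0,86);a=np.arctan2(d[1],d[0]);Rm=R.from_quat(s['tcp_rot']).as_matrix()
    print("tcp ang",round(float(a),3),"r",np.linalg.norm(d).round(4),"z-tang",round(float(np.arctan2(Rm[1,2],Rm[0,2])-a-np.pi/2),3),"Fz_tool",(Rm.T@s['contact_force']).round(2))
E
python3 - <<'E'
from h import *
lv()
im=ctrl.read_camera("wrist");cv2.imwrite("pics/w12.png",im[:,:,::-1])
E
```

```text
t 29.93 pos [ 0.5175 -0.1601  0.1322] zang -0.548 F [ 1.95  0.52 -0.23] op 0.583 q [-0.49  0.12  2.    0.    1.03  0.06]
tcp ang -2.12 r 0.0662 z-tang 0.0 Fz_tool [0.23 1.46 1.39]
```

View pics/w12.png

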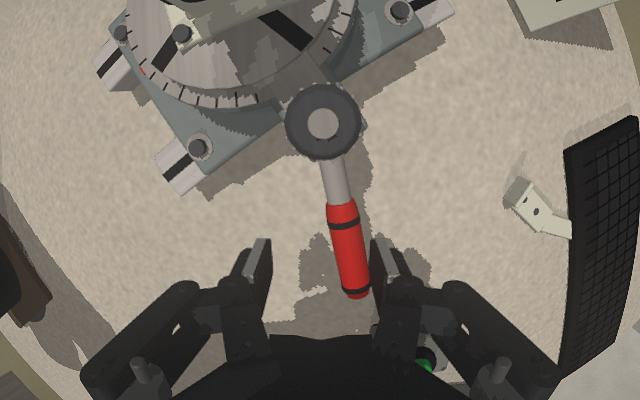

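The lever lies against the right finger at (350,260), with about 0.18 rad left to tight. From here I'll use small steps and watch the force.

Emit:
move_arm(commands=[0,0,-0.12,0.5,0,0,-0.12,0.5,0,0,-0.12,0.5,0,0,-0.12,0.5,0,0,0,0])

```text
time: 30.6
eef_pos: [0.5078, -0.1537, 0.1319]
tcp_rot: [0.25, 0.66, -0.25, 0.663]
contact_force: [2.9, -0.9, 1.5]
opening: 0.589
```

Run:
```python
from h import *
lv()
```

```text
t 30.6 pos [ 0.5078 -0.1537  0.1319] zang -0.723 F [ 2.93 -0.9   1.46] op 0.589 q [-0.49  0.09  2.02 -0.    1.02  0.24]
tcp ang -2.295 r 0.0667 z-tang 0.001 Fz_tool [-1.45  1.27  2.8 ]
```

Emit:
move_arm(commands=[0,0,-0.06,0.25,0,0,-0.06,0.25,0,0,-0.06,0.25,0,0,-0.06,0.25,0,0,0,0])

```text
time: 31.22
eef_pos: [0.5038, -0.1497, 0.1319]
tcp_rot: [0.279, 0.648, -0.279, 0.652]
contact_force: [5.1, -1.5, 0.6]
opening: 0.587
```

Run:
```python
from h import *
lv()
```

```text
t 31.23 pos [ 0.5038 -0.1497  0.1319] zang -0.811 F [ 5.09 -1.54  0.59] op 0.587 q [-0.48  0.08  2.04  0.    1.02  0.33]
tcp ang -2.379 r 0.0666 z-tang -0.002 Fz_tool [-0.56  2.63  4.62]
```

Force is rising as expected (2.8 to 4.6 N), so the screw is tight. I'll continue in 1–1.5 mm steps.

Emit:
move_arm(commands=[0,0,-0.06,0.25,0,0,-0.06,0.25,0,0,0,0])

```text
time: 31.6
eef_pos: [0.4988, -0.1461, 0.13]
tcp_rot: [0.293, 0.645, -0.293, 0.642]
contact_force: [-0.4, 0.7, -0.5]
opening: 0.588
```

Emit:
move_arm(commands=[0,0,-0.06,0.25,0,0,0,0])

```text
time: 31.85
eef_pos: [0.4985, -0.1451, 0.1303]
tcp_rot: [0.3, 0.641, -0.3, 0.64]
contact_force: [-0.6, 0.1, 0.7]
opening: 0.585
```

Run:
```python
from h import *
lv()
im=ctrl.read_camera("wrist");cv2.imwrite("pics/w13.png",im[:,:,::-1])
```

```text
t 31.85 pos [ 0.4985 -0.1451  0.1303] zang -0.877 F [-0.56  0.13  0.72] op 0.585 q [-0.48  0.07  2.05 -0.    1.02  0.4 ]
tcp ang -2.483 r 0.0677 z-tang 0.035 Fz_tool [-0.72 -0.35 -0.46]
```

View pics/w13.png

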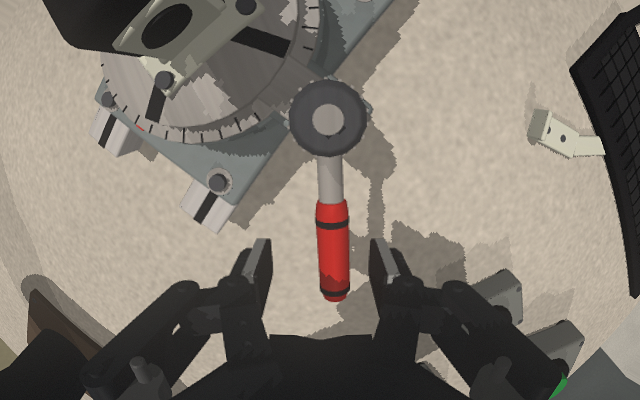

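The force dropped to zero, and the lever snapped off the right finger to (333,250), clear of both fingers. That is one click. I'll lift straight up and check.

Emit:
move_arm(commands=[-0.9,0,0,0,-0.9,0,0,0,-0.9,0,0,0,-0.9,0,0,0,-0.9,0,0,0,0,0,0,0])

```text
time: 32.65
eef_pos: [0.5001, -0.146, 0.2454]
tcp_rot: [0.3, 0.639, -0.3, 0.642]
contact_force: [0.5, 0.4, -0.4]
opening: 0.587
```

Run:
```python
from h import *
s=st()
im=ctrl.read_camera("wrist")[:,:,::-1].copy();cv2.imwrite("pics/w14.png",im)
h=cv2.cvtColor(im,cv2.COLOR_BGR2HSV);m=cv2.inRange(h,(0,150,80),(8,255,255))|cv2.inRange(h,(172,150,80),(180,255,255))
n,l,st_,c=cv2.connectedComponentsWithStats(m);i=1+np.argmax(st_[1:,4]);print(st_[i],c[i])
o,d=wray(c[i],s['eef_pos'],s['tcp_rot']);p=o+d*(.129-o[2])/d[2];v=p[:2]-w(0,86)
print("lever r",np.linalg.norm(v),"indexer ang",np.arctan2(v[1],v[0])-YAW,"slip",1.05-(np.arctan2(v[1],v[0])-YAW))
print(to([.5088,-.3687,.25]))
o,d=wray((0,0),s['eef_pos'],s['tcp_rot'])
```

```text
t 32.65 pos [ 0.5001 -0.146   0.2454] zang -0.877 F [ 0.46  0.38 -0.38] op 0.587 q [-0.48 -0.06  1.95 -0.    1.24  0.4 ]
[316 169  19  41 676] [325.13017751 188.79289941]
lever r 0.06396046216174989 indexer ang 0.7276307854259572 slip 0.3223692145740429
[-0.25 -5.42  7.1 ]
```

View pics/w14.png

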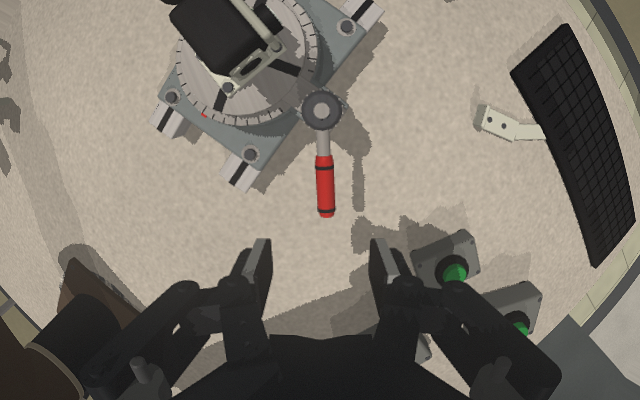

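The lever's slip measures about 0.32 rad, consistent with one click (0.349). Now I'll go above the small button at (0.509, −0.369) with the fingers shut.

Emit:
move_arm(commands=[0,-0.68,0.89,0,0,-0.68,0.89,0,0,-0.68,0.89,0,0,-0.68,0.89,0,0,-0.68,0.89,0,0,-0.68,0.89,0,0,-0.68,0.89,0,0,-0.68,0.89,0,0,0,0,0,0,0,0,0], jaw=0)

```text
time: 33.95
eef_pos: [0.5082, -0.3689, 0.2424]
tcp_rot: [0.301, 0.641, -0.3, 0.64]
contact_force: [0.4, 0.4, -0.8]
opening: 0.004
```

Run:
```python
from h import *
s=st()
im=ctrl.read_camera("wrist")[:,:,::-1].copy();cv2.imwrite("pics/w15.png",im)
h=cv2.cvtColor(im,cv2.COLOR_BGR2HSV);m=cv2.inRange(h,(50,120,50),(80,255,255))
n,l,q,c=cv2.connectedComponentsWithStats(m)
for i in range(1,n):
    if q[i][4]>60:
        r=wray(c[i],s['eef_pos'],s['tcp_rot']);o,d=r;p=o+d*(.059-o[2])/d[2];print(q[i],c[i].round(1),p.round(4), "tri",tri([r,ray("top",(411,203.6)),ray("scene",(219.5,194.8))]))
```

```text
t 33.95 pos [ 0.5082 -0.3689  0.2424] zang -0.877 F [ 0.37  0.44 -0.77] op 0.004 q [-0.79  0.19  1.7   0.    1.26  0.09]
[306 159  30  29 672] [320.2 172.8] [ 0.5092 -0.3696  0.059 ] tri (array([ 0.50826877, -0.36946062,  0.05097696]), [0.0014077826940768411, 0.0014993477632992262, 0.00020806749152707955])
[411 255  38  36 982] [429.7 273.2] [ 0.499  -0.5543  0.059 ] tri (array([ 0.52509969, -0.38920734,  0.13085659]), [0.08942516895881081, 0.04316681040105613, 0.062250679399060184])
```

View pics/w15.png

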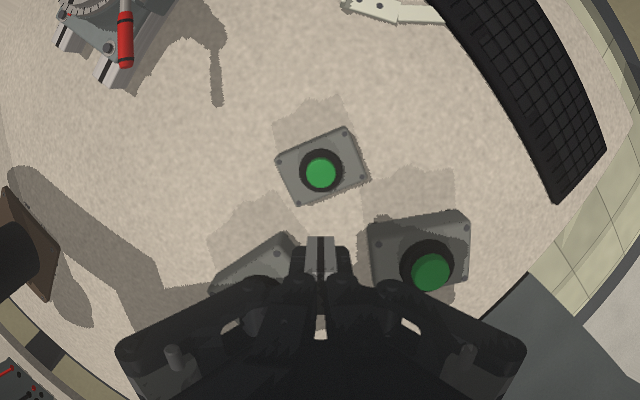

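The green button at (320,173), on the smallest of the three boxes, lies directly below the TCP to within 1 mm. I'll go down to it.

Emit:
move_arm(commands=[0.9,0,0,0,0.9,0,0,0,0.9,0,0,0,0.9,0,0,0,0.9,0,0,0,0.9,0,0,0,0.9,0,0,0,0,0,0,0])

```text
time: 35.0
eef_pos: [0.5075, -0.3672, 0.0836]
tcp_rot: [0.3, 0.642, -0.299, 0.639]
contact_force: [-0.7, -0.2, 0.1]
opening: 0.004
```

Emit:
move_arm(commands=[0.2,0,0,0,0.1,0,0,0,0,0,0,0])

```text
time: 35.38
eef_pos: [0.5087, -0.3695, 0.0789]
tcp_rot: [0.3, 0.64, -0.3, 0.64]
contact_force: [-0.3, -0.4, 0.0]
opening: 0.001
```

Emit:
move_arm(commands=[0.12,0,0,0,0.12,0,0,0,0.12,0,0,0,0,0,0,0])

```text
time: 35.88
eef_pos: [0.5086, -0.3695, 0.0696]
tcp_rot: [0.3, 0.64, -0.3, 0.64]
contact_force: [-1.0, 0.6, 4.1]
opening: 0.004
```

Emit:
move_arm(commands=[0.1,0,0,0,0.06,0,0,0,0,0,0,0])

```text
time: 36.25
eef_pos: [0.5087, -0.3696, 0.067]
tcp_rot: [0.3, 0.64, -0.3, 0.64]
contact_force: [-3.3, 2.0, 9.9]
opening: 0.001
```

Emit:
move_arm(commands=[0.1,0,0,0,0,0,0,0])

```text
time: 36.5
eef_pos: [0.5088, -0.3697, 0.0668]
tcp_rot: [0.3, 0.641, -0.3, 0.64]
contact_force: [-6.8, 5.1, 19.2]
opening: -0.0
```

Run:
```python
from h import *
st()
im=ctrl.read_camera("wrist")[:,:,::-1].copy();cv2.imwrite("pics/w16.png",im)
```

```text
t 36.5 pos [ 0.5088 -0.3697  0.0668] zang -0.876 F [-6.82  5.11 19.17] op -0.0 q [-0.79  0.39  1.8  -0.    0.95  0.09]
```

View pics/w16.png

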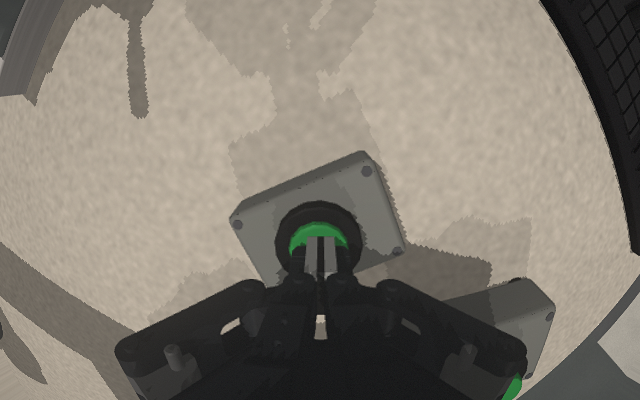

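The button has bottomed out: the force went from 10 to 19 N with no further travel, and the fingertips are on the green cap at (318,240). I'll release it, lift and do the final checks.

Emit:
move_arm(commands=[-0.3,0,0,0,-0.8,0,0,0,-0.9,0,0,0,-0.9,0,0,0,-0.9,0,0,0,-0.9,0,0,0,-0.9,0,0,0,-0.9,0,0,0,-0.9,0,0,0,0,0,0,0])

```text
time: 37.8
eef_pos: [0.5094, -0.3701, 0.2505]
tcp_rot: [0.3, 0.639, -0.301, 0.642]
contact_force: [0.1, 0.3, 0.4]
opening: 0.002
```

Run:
```python
from h import *
s=st()
ims={}
for n in("top","scene","wrist"):
    im=ctrl.read_camera(n);cv2.imwrite(f"pics/{n}20.png",im[:,:,::-1])
a=cv2.resize(cv2.imread("pics/top20.png")[60:280,100:520],None,fx=1.9,fy=1.9);cv2.imwrite("pics/t20c.png",a[:600,:800])
crop("pics/s20c.png","pics/scene20.png",270,150,160,120,5)
# bystanders: template shift in top between start & now
A=cv2.imread("pics/top0.png");B=cv2.imread("pics/top20.png")
for k,(u,v,hw) in dict(servo=(178,196,14),mouse=(188,138,20),leg=(388,143,20)).items():
    r=cv2.matchTemplate(B[v-hw-8:v+hw+8,u-hw-8:u+hw+8],A[v-hw:v+hw,u-hw:u+hw],cv2.TM_CCOEFF_NORMED)
    print(k,np.array(cv2.minMaxLoc(r)[3])-8,r.max())
```

```text
t 37.8 pos [ 0.5094 -0.3701  0.2505] zang -0.877 F [0.14 0.31 0.44] op 0.002 q [-0.79  0.18  1.69  0.    1.26  0.09]
servo [0 0] 0.99150676
mouse [0 0] 0.9977286
leg [0 0] 0.9996166
```

View pics/t20c.png

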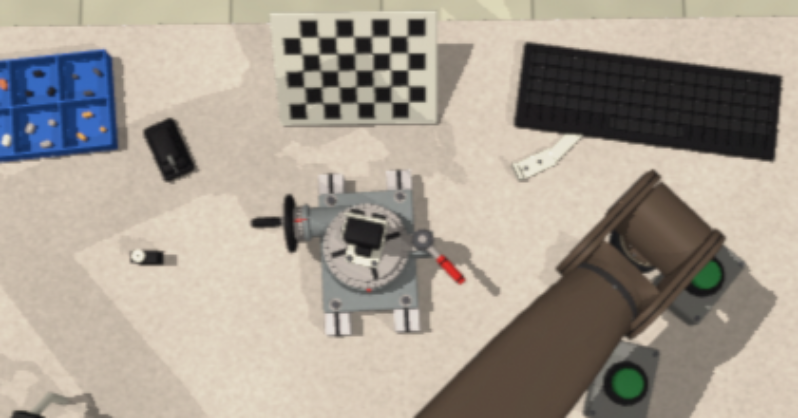

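View pics/s20c.png

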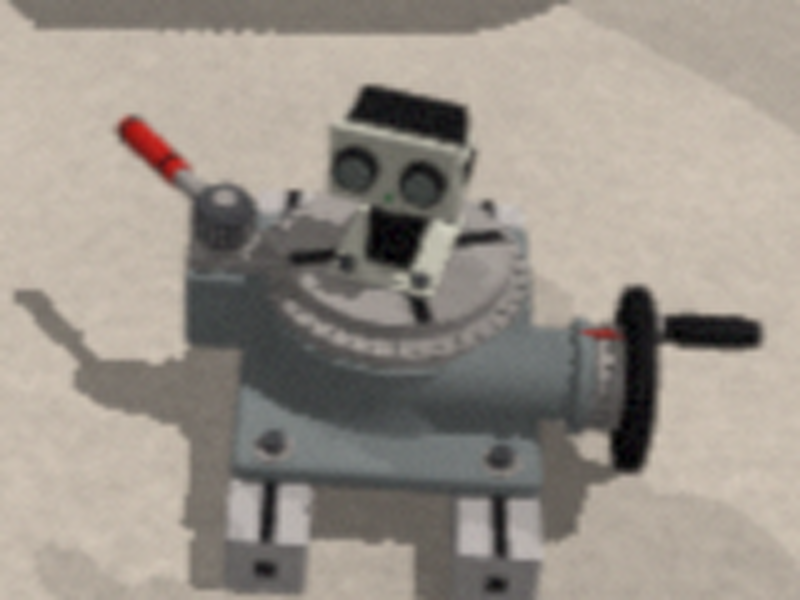

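View pics/wrist20.png

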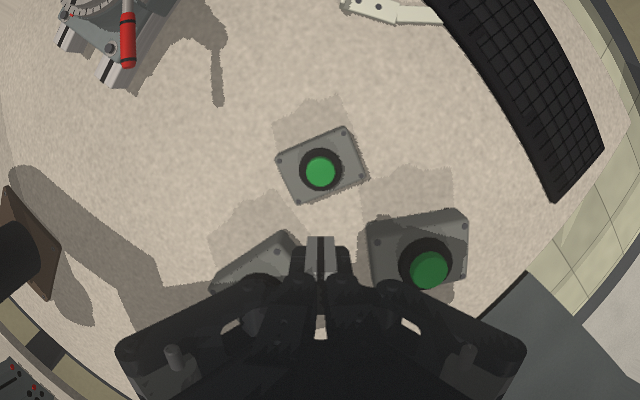

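The final views show the handle up, the lever clicked once, the button back up and the bystanders unmoved. The robot is clear of everything, so I'll hand in.

```bash
python3 -c "
from plant import ctrl
print(ctrl.sign_off())"
```

```text
the job is handed in; nothing more can be done
None
```

The whole sequence is done and handed in at about 38 s of the 72 s allowed; sign-off gave no verdict.

**What I did**
- **Slackening:** I straddled the red lever and swung it anticlockwise to its stop, about 1.14 rad by camera.
- **Winding:** I wound the handwheel 1080° clockwise. The moves cannot tilt the tool, so instead of leaning 35° I gripped the outer end of the handle straight from above. The gripper body cleared the wheel.
- **Clamping:** I swung the lever clockwise in small steps and stopped at the first click. The force rose to about 5 N and then dropped to zero.
- **Capture:** I pressed the button on the smallest of the three boxes down to its stop. The force reached 19 N with no further travel, and then I let it up.

**Last checks**
- **Wheel and table:** the handle is straight up and the camera head has turned about 30°, as three turns should give.
- **Clamp:** the lever sits about 0.32 rad past its tight position by camera, against 0.349 nominal. I could not measure the screw angle separately from the lever; the steady force rise before the click showed it was tight.
- **Button and surroundings:** the button is up. The servo, mouse and leg part show no shift in the top view, and the robot touches nothing.

**Readings that disagreed**
- **Button top:** it triangulated at 51 mm, against the stated 59 mm. Contact with the button agreed with 59 mm.
- **Crank handle end:** wrist and top views differed by 5–8 mm along its length. The grip held through all three turns.

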